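Find the balance point of a counterweight arm

TASK

The wooden counterweight arm is stored in the low wooden rack, its bare end sticking out. Draw it out until it is wholly clear of the rack, lay it flat on the bench and let go of it; then pick it up afresh and lay it across the ridge of the fulcrum, counterweight on top, so that it stays balanced there level by itself, ready for its balance point to be marked. Leave the pencil, hinge, tin and tape roll where they are.

Things in the scene. Friction and masses are not known exactly. Their poses are not given: they have to be found in the camera images.
- rack: Low wooden rack screwed to the bench: a floorless tunnel 150 mm long (its x), 90 mm wide outside (plus 16 mm thin flanges at each side), 59 mm high; inside 72 mm wide, 50 mm high. The arm lies on the bench in it. Origin: centre of the tunnel at bench height; the mouth at x = -75 mm faces its -x (to the robot's right); the arm's bare end sticks out of it by 115 to 135 mm
- beam_centre (a point): Middle of the light wooden counterweight arm, a bar 280 mm long (x), 34 mm wide (y), 18 mm thick (z); this point lies half-way along, half-way up, 9 mm above its underside. The bare end is at x = -140 mm, the end carrying the counterweight at x = +140 mm, z points up. The bar alone weighs about 0.14 kg, evenly spread
- beam: The same wooden arm; origin in the middle of its underside, same axes
- beam_heavy_end (a point): Middle of the end face of the arm on the counterweight's side (x = +140 mm on the arm, half-way up)
- weight_mid (a point): Middle of the steel counterweight (about 0.16 kg, within a tenth), a saddle 26 mm along the arm, 48 mm wide, bridging over the arm to 30 mm above its underside, screw head on top to 39 mm. Locked: it cannot be slid. It sits 55 to 110 mm from the arm's middle, 6 mm higher. The balance point of the whole lies about 0.53 of the way from the arm's middle to this point
- fulcrum: Dark wooden fulcrum screwed to the bench: a foot 84 x 90 x 12 mm and on it an upright rail with slanted flanks and a flat ridge 18 mm wide (its x) and 80 mm long (its y), 46 mm above the bench. Origin: centre of the foot at bench height. The arm is to lie across the ridge, along the fulcrum's x, either way round
- ridge (a point): Middle of the flat top of the fulcrum's ridge, 46 mm above the bench; same axes as the fulcrum. The arm stays level when its balance point lies within about 8 mm of the ridge's middle line, else it tips. A bundle of boards, 98 mm high, stands upright on the bench to its right front
- pencil_mid (a point): Flat red pencil, 168 x 12 x 10 mm, lying on the bench between robot and rack; its centre. Not to be disturbed
- hinge_mid (a point): Steel hinge, 61 x 63 x 6 mm, lying flat at the front right of the bench; its centre. Not to be disturbed
- tin_mid (a point): Round flat tin, 73 mm across, 26 mm high, behind the fulcrum; its centre. Not to be disturbed
- roll_mid (a point): Roll of masking tape, 96 mm across, 24 mm high, lying flat at the back; its centre. Not to be disturbed
Mind the look-alikes: they are no part of the job. What is shaped like the fulcrum but green is not meant.

How it is judged:
By the outcome, as a careful person would: the job done as asked, in the order asked, and still so for the second after the job is handed in, with the robot touching nothing.
It also fails if it takes over 58 s, if anything falls off the work surface, if the arm or the gripper's body presses on something with over 40 N, if the wrist force passes 120 N, or if a joint passes its speed limit or range.

ROBOT

A 6-joint arm with a two-finger parallel gripper is mounted at the origin on a cart in front of the work surface, level with it; the furniture and walls round the work are solid. World frame = base frame: x ahead of the robot, y to its left, z up, the work surface at z = 0. Lengths are in m, angles in rad, forces in N, time in s.
With the tool pointing down it reaches from about 0.375 to 0.75 m from the base axis. Payload 9 kg.
Tool frame: the origin (TCP) lies between the finger pads; the fingertips stand 14 mm ahead of it and the grasp point (between the pads) lies 5 mm behind it (tip_reach is the distance from the TCP to the fingertips, in m); z points along the fingers, y is the direction in which the jaws open and shut (so a half turn about z gives the same grasp; the last joint's range is limited). The gripper opens to 85 mm and grips with 20 to 120 N. Pads are 22 mm wide; open, the fingers measure 114 mm over their backs; the gripper's body (76 mm by 85 mm) begins 54 mm behind the grasp point. The pads swing forward as they close: fully open they stand 13 mm farther back than shut.
Start: joints at [-1.541, 0.104, 0.097, 1.564, 0, 1.353], TCP at [0.147, -0.582, 0.245] pointing down, gripper open.
Joint ranges: [-2.99, 2.99], [-0.84, 1.86], [-1.1, 1.16], [-1.84, 2.11], [-1.51, 1.56], [-3.14, 3.14]. Speed limits (rad/s): [2.22, 2.22, 2.57, 3.14, 3.14, 3.14].

INTERFACE

Orientations are given as a unit quaternion [w, x, y, z].
In Python, from rig import * gives the robot as it stands. The module is installed in compiled form; this text tells all that it offers.
- The arm moves only by the tool apply_moves, never from a script. Its argument "moves" is a list of rows, each a list of 7 numbers: the finger opening in m, from 0 to 0.0854, then the shift along the world's x, y, z in m, then the turn, a rotation vector about the world's x, y, z in rad. A call has 1 to 8 rows; each row is the pose to reach, as a shift and turn from the pose measured when the call began; what a row does not reach only later rows make up. A row lasts 1/10 s, in which the tool goes at most 50 mm and 8.59 degrees, less where a joint would pass 70% of its speed; a pose out of reach is approached as far as the arm can. A call with a gripper value outside its range is refused whole. The fingers move at their own pace and stop on an object; "newtons" is the grip in N (left out, the last holds). Time passes only in rows, so rows that repeat a pose let the fingers close. It gives the time, the measured TCP pose, the force and the opening at its end, in the units of the state.
- read_state(): the state, without advancing time (a new reading comes with each control period).
- grab_frame(name): name is "side" or "top" or "wrist"; returns (picture, depth): 480x640x3 uint8, red, green, blue; 480x640 float32, m along the optical axis (not along the pixel's ray), 0 where there is no reading.
- camera_model(name): a dict with "camera_matrix" (3x3 intrinsics, pixels), "origin" and "rotation" of the camera in the world. Camera axes: x right, y up, looking along -z (the intrinsics and any distortion apply to the point x, -y, -z); pixel columns grow to the right and rows downward; lengths in m; the calibration is good to about 2 mm. A picture is of the moment at which its call begins: read the wrist's pose just before it. camera_model takes no time and is no camera call; for the wrist camera it gives the pose at the moment of the call.
- close_job(): hands the job in, once; it reports no verdict.
Trained networks look in the newest picture that a camera, given by its name, has taken for a name from the list of things; names that differ only in an ending like _2 or _b are one class to them, and where a whole thing is asked for, a point or a joint stands for the part that bears it (a point fixed in the world has none). Each returns a list of dicts, best first, with "conf" (0 to 1); they miss things now and then, are a little off and sometimes report something else, mostly with a low value. They report only what shows in the picture. A call takes as long as a camera call. They do not tell look-alikes from the thing itself.
- silhouettes(camera, label): "region" (480x640 bool, what is visible of it) and "uv" ([column, row] in pixels, amid what is visible of it).
The state is a dict: "time": time; "q": joint angles; "qd": joint speeds; "joint_torque": joint torques, N m; "tool_pos": TCP position; "orientation": TCP orientation; "contact_force": force on the tool from outside, world axes, zero at the start; "ft_torque": the same for the moment, N m; "finger_gap": opening from 0.0 (shut) to 1.0 (fully open).
Only numpy, scipy, OpenCV 4.12 (cv2) and the standard library are available. Lean on these libraries where they do the work, as an engineer would, in place of code of your own. Each camera call takes 0.05 s, during which the arm holds its last target.

## Working session

There is one attempt and no reset: what is moved stays moved. The work goes in short steps, Python scripts to look and compute and a tool call to move; the robot and the scene stay as the last step left them, time stands still between calls to the robot, and variables do not carry over. Pictures are saved under pics/ and viewed, and the job is handed in when it is done.

Besides the shell and the picture viewer there is one more tool, called after "Request:" as a command line: name --pt "numbers of a row" for each row, then --argument value for the rest. apply_moves: Moves the arm, as the interface text tells. Its arguments: {"type":"object","properties":{"moves":{"type":"array","items":{"type":"array","items":{"type":"number"}}},"newtons":{"type":"number"}},"required":["moves"]}

```bash
mkdir -p pics; cat > h.py <<'E'
from rig import *
import numpy as np, cv2
def save(n,img): cv2.imwrite('pics/'+n+'.png',cv2.cvtColor(img,cv2.COLOR_RGB2BGR))
def cloud(cam,depth,M=None):
    M=M or camera_model(cam); K=np.array(M['camera_matrix']);R=np.array(M['rotation']);o=np.array(M['origin'])
    v,u=np.mgrid[0:480,0:640]
    x=(u-K[0,2])/K[0,0]*depth; y=(v-K[1,2])/K[1,1]*depth
    P=np.stack([x,-y,-depth],-1)
    return P@R.T+o
E
python3 - <<'E'
from h import *
s=read_state();print(s)
for c in('side','top'):
    M=camera_model(c);print(c,M)
    p,d=grab_frame(c);save(c+'0',p);np.save(c+'0.npy',d);np.save(c+'0p.npy',p)
    for l in ('rack','beam','weight_mid','fulcrum','pencil_mid','hinge_mid','tin_mid','roll_mid'):
        r=silhouettes(c,l)
        W=cloud(c,d)
        for e in r[:3]:
            m=e['region']&(d>0)
            print(c,l,round(e['conf'],2),np.round(e['uv']),m.sum(),np.round(np.median(W[m],0),3) if m.any() else '')
E
```

```text
{'time': 0.0, 'q': array([-1.54069781e+00,  1.04719107e-01,  9.64840143e-02,  1.56387026e+00,
       -7.66007240e-06,  1.35313261e+00]), 'qd': array([ 0.00012378,  0.00067722,  0.00069611,  0.0002876 , -0.00065183,
       -0.00021769]), 'joint_torque': array([-1.50994452e-03, -5.56928515e+01,  5.03652298e+01,  1.67909323e-02,
       -2.28125026e-05, -1.74218805e-06]), 'tool_pos': array([ 0.14716005, -0.58136609,  0.24451881]), 'orientation': array([-6.51993902e-04,  9.92336330e-01,  1.23564478e-01,  5.74786394e-05]), 'contact_force': array([-0.17972736,  0.65179608,  0.02982262]), 'ft_torque': array([-0.01297016, -0.0268682 , -0.00782588]), 'finger_gap': 0.99946444583155}
side {'camera_matrix': array([[514.84684248,   0.        , 313.83651648],
       [  0.        , 514.84684248, 238.06955901],
       [  0.        ,   0.        ,   1.        ]]), 'origin': array([0.0094805 , 0.73660897, 0.83022758]), 'rotation': array([-0.27387625, -0.12394714,  0.40190597,  0.86492803])}Traceback (most recent call last):
  File "<stdin>", line 8, in <module>
  File "h.py", line 9, in cloud
    return P@R.T+o
           ~^~~~
ValueError: matmul: Input operand 1 has a mismatch in its core dimension 0, with gufunc signature (n?,k),(k,m?)->(n?,m?) (size 4 is different from 3)
```

```bash
sed -i "s/R=np.array(M\['rotation'\])/R=q2R(M['rotation'])/" h.py; cat >> h.py <<'E'
from scipy.spatial.transform import Rotation as Rn
def q2R(q): q=np.array(q); return Rn.from_quat([q[1],q[2],q[3],q[0]]).as_matrix()
E
python3 - <<'E'
from h import *
for c in('side','top'):
    M=camera_model(c);print(c,M)
    W=None
    p,d=grab_frame(c);save(c+'0',p);np.save(c+'0.npy',d);np.save(c+'0p.npy',p)
    W=cloud(c,d)
    for l in ('rack','beam','weight_mid','fulcrum','pencil_mid','hinge_mid','tin_mid','roll_mid'):
        r=silhouettes(c,l)
        for i,e in enumerate(r[:3]):
            m=e['region']&(d>0)
            np.save(f'm_{c}_{l}_{i}.npy',e['region'])
            print(c,l,round(e['conf'],2),np.round(e['uv']),m.sum(),np.round(np.median(W[m],0),3) if m.any() else '')
print(read_state()['time'])
E
```

```text
side {'camera_matrix': array([[514.84684248,   0.        , 313.83651648],
       [  0.        , 514.84684248, 238.06955901],
       [  0.        ,   0.        ,   1.        ]]), 'origin': array([0.0094805 , 0.73660897, 0.83022758]), 'rotation': array([-0.27387625, -0.12394714,  0.40190597,  0.86492803])}
side beam 0.73 [309. 301.] 966 [0.447 0.121 0.016]
side beam 0.57 [166. 264.] 752 [0.771 0.226 0.024]
side fulcrum 0.89 [433. 257.] 941 [ 0.29  -0.16   0.014]
side fulcrum 0.77 [231. 265.] 1230 [0.654 0.142 0.014]
side pencil_mid 0.71 [318. 352.] 462 [0.356 0.212 0.005]
side tin_mid 0.56 [167. 266.] 760 [0.77  0.226 0.024]
side roll_mid 0.74 [254. 209.] 609 [ 0.76  -0.064  0.017]
top {'camera_matrix': array([[622.06823746,   0.        , 312.74241578],
       [  0.        , 622.06823746, 248.77366362],
       [  0.        ,   0.        ,   1.        ]]), 'origin': array([ 0.45221396, -0.00981067,  1.44548872]), 'rotation': array([-0.69885289, -0.02000268,  0.02486001,  0.71455337])}
top rack 0.79 [191. 280.] 3630 [0.481 0.247 0.057]
top rack 0.39 [456. 312.] 665 [ 0.388 -0.347  0.002]
top beam 0.96 [253. 290.] 853 [0.449 0.116 0.017]
top beam 0.53 [246. 198.] 1413 [0.664 0.127 0.014]
top weight_mid 0.41 [223. 332.] 315 [0.352 0.187 0.006]
top fulcrum 0.79 [248. 201.] 1428 [0.664 0.127 0.014]
top fulcrum 0.65 [385. 358.] 1494 [ 0.297 -0.177  0.014]
top fulcrum 0.2 [191. 276.] 3545 [0.482 0.247 0.057]
top pencil_mid 0.78 [219. 333.] 314 [0.355 0.201 0.006]
top hinge_mid 0.84 [457. 313.] 701 [ 0.388 -0.346  0.002]
top tin_mid 0.97 [208. 148.] 814 [0.778 0.218 0.025]
top roll_mid 0.87 [339. 143.] 771 [ 0.767 -0.076  0.022]
1.0
```

View pics/side0.png

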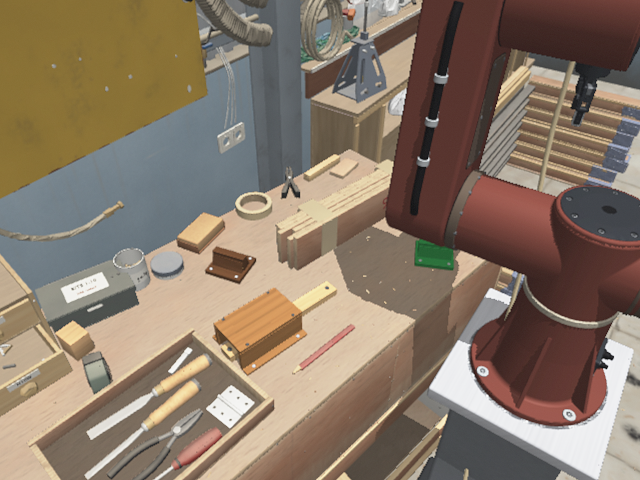

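View pics/top0.png

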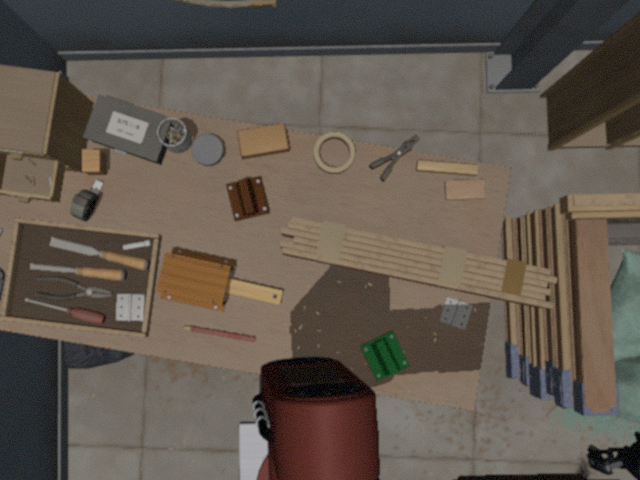

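```bash
python3 - <<'E'
from h import *
p=np.load('top0p.npy');d=np.load('top0.npy');W=cloud('top',d)
c=cv2.resize(p[130:360,140:320],None,fx=4.3,fy=2.6*1,interpolation=cv2.INTER_CUBIC)
c=cv2.resize(p[165:315,150:310],None,fx=4,fy=4,interpolation=cv2.INTER_CUBIC);save('crop0',c)
q=np.load('side0p.npy');save('crop1',cv2.resize(q[230:380,190:370],None,fx=4,fy=4,interpolation=cv2.INTER_CUBIC))
def rect(mask,zlo,zhi):
    P=W[mask&(W[...,2]>zlo)&(W[...,2]<zhi)]
    (cx,cy),(w,h),a=cv2.minAreaRect((P[:,:2]*1000).astype(np.float32))
    print(len(P),round(cx,1),round(cy,1),round(w,1),round(h,1),round(a,2),np.round(P.mean(0),4),np.round(P.std(0),4))
box=np.zeros(d.shape,bool);box[150:260,215:290]=1
print('ridge');rect(box&(W[...,0]>.6)&(W[...,0]<.73)&(W[...,1]<.18)&(W[...,1]>.06),.042,.052)
print('foot');rect(np.load('m_top_fulcrum_0.npy'),.006,.06)
box=np.zeros(d.shape,bool);box[230:330,140:290]=1
print('rack top');rect(box&(W[...,1]<.34)&(W[...,1]>.17),.05,.066)
print('beam');rect(np.load('m_top_beam_0.npy'),.012,.025)
b=(W[...,2]>.08)&(W[...,2]<.12)&(W[...,0]>.4)&(W[...,0]<.7)&(W[...,1]<.1)&(W[...,1]>-.4)
print('boards');rect(b,.08,.12)
m=np.load('m_top_pencil_mid_0.npy');print('pencil');rect(m,.002,.02)
E
```

```text
ridge
233 665.2 129.2 80.2 18.5 13.46 [0.6652 0.1292 0.0458] [0.0228 0.0071 0.0022]
foot
1354 665.5 129.3 90.5 84.0 12.35 [0.6638 0.1281 0.0214] [0.0258 0.024  0.0141]
rack top
2698 480.5 248.2 151.4 90.1 76.45 [0.4802 0.2479 0.058 ] [0.0273 0.0423 0.0029]
beam
793 448.9 117.4 128.3 34.0 75.94 [0.4488 0.1172 0.0172] [0.0131 0.0359 0.0026]
boards
7758 524.4 -178.7 472.1 89.1 77.06 [ 0.5215 -0.1807  0.0924] [0.0382 0.1269 0.0053]
pencil
278 355.1 199.8 161.3 12.0 78.85 [0.3553 0.1998 0.0069] [0.0093 0.0441 0.0028]
```

View pics/crop0.png

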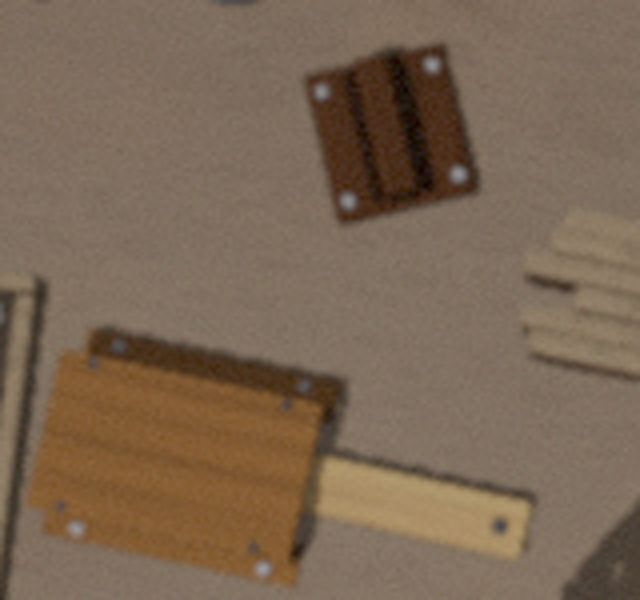

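View pics/crop1.png

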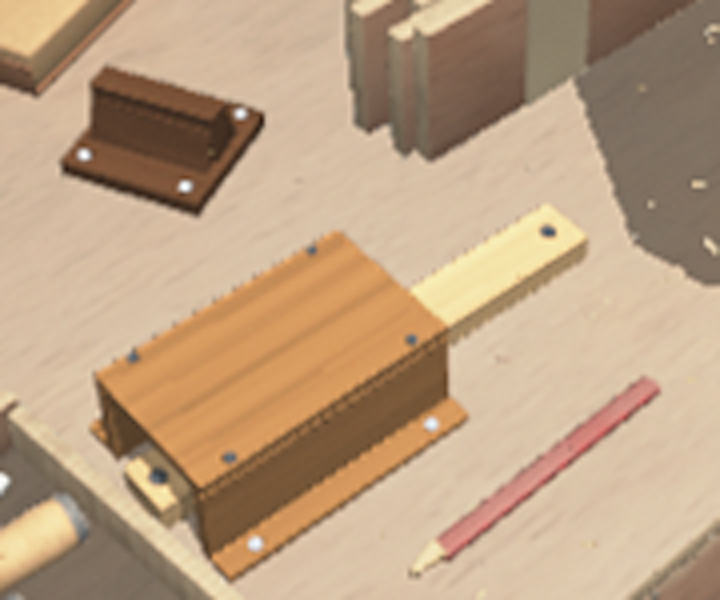

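Top view: the brown fulcrum at (248,199) is the target. The green one at (385,357) is the look-alike. The enlarged crop shows a dark brown rail on its foot, behind the rack, with boards to its right front, as described. The beam's bare end is at about (282,296) and the rack at (195,279). Moving to above the bare end.

Request:
apply_moves --pt "0.0854 0.05 0.04 0 0 0 0.14" --pt "0.0854 0.28 0.31 0 0 0 0.6" --pt "0.0854 0.28 0.31 0 0 0 0.6" --pt "0.0854 0.28 0.31 0 0 0 0.6" --pt "0.0854 0.28 0.31 0 0 0 0.6" --pt "0.0854 0.28 0.31 0 0 0 0.6" --pt "0.0854 0.28 0.31 0 0 0 0.6" --pt "0.0854 0.28 0.31 0 0 0 0.6" --newtons 60

```text
time: 1.8
tool_pos: [0.4161, -0.284, 0.2456]
orientation: [0.0, 0.912, 0.411, 0.0]
contact_force: [0.7, -0.3, -1.0]
finger_gap: 0.998
```

Request:
apply_moves --pt "0.0854 0.03 0.392 0 0 0 0.483" --pt "0.0854 0.03 0.392 0 0 0 0.483" --pt "0.0854 0.03 0.392 0 0 0 0.483" --pt "0.0854 0.03 0.392 0 0 0 0.483" --pt "0.0854 0.03 0.392 0 0 0 0.483" --pt "0.0854 0.03 0.392 0 0 0 0.483" --pt "0.0854 0.03 0.392 0 0 0 0.483" --pt "0.0854 0.03 0.392 0 0 0 0.483"

```text
time: 2.6
tool_pos: [0.4459, 0.1104, 0.246]
orientation: [0.001, 0.787, 0.618, 0.001]
contact_force: [1.0, -0.4, 0.3]
finger_gap: 0.999
```

```bash
python3 - <<'E'
from h import *
s=read_state();print(s['tool_pos'],s['orientation'])
M=camera_model('wrist');p,d=grab_frame('wrist');save('w1',p);np.save('w1.npy',d)
W=cloud('wrist',d,M)
m=(W[...,2]>.012)&(W[...,2]<.024)&(W[...,1]<.172)&(W[...,1]>.02)&(W[...,0]>.38)&(W[...,0]<.5)
m=m.astype(np.uint8);n,l,st,c=cv2.connectedComponentsWithStats(m);i=1+st[1:,4].argmax()
P=W[l==i];print(len(P),cv2.minAreaRect((P[:,:2]*1000).astype(np.float32)),np.median(P,0))
E
```

```text
[0.4458761  0.11039123 0.24598599] [7.26164449e-04 7.86568086e-01 6.17502758e-01 6.80258534e-04]
5091 ((449.5238952636719, 114.73637390136719), (120.21803283691406, 34.02641677856445), 75.9604721069336) [0.45019145 0.1184213  0.01829826]
```

View pics/w1.png

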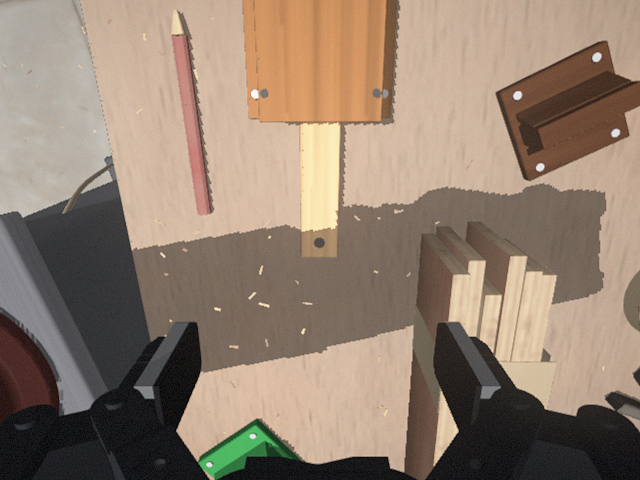

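The wrist view shows the beam from the mouth (322,122) to the bare end (319,256), centred between the fingers. Descending.

Request:
apply_moves --pt "0.07 0.002 -0.001 -0.05 0 0 0" --pt "0.07 0.002 -0.001 -0.1 0 0 0" --pt "0.07 0.002 -0.001 -0.15 0 0 0" --pt "0.07 0.002 -0.001 -0.19 0 0 0" --pt "0.07 0.002 -0.001 -0.21 0 0 0" --pt "0.07 0.002 -0.001 -0.221 0 0 0" --pt "0.07 0.002 -0.001 -0.228 0 0 0" --pt "0.07 0.002 -0.001 -0.228 0 0 0"

```text
time: 3.45
tool_pos: [0.4478, 0.1146, 0.0181]
orientation: [-0.0, 0.785, 0.619, 0.002]
contact_force: [-0.4, -0.4, 0.6]
finger_gap: 0.822
```

Request:
apply_moves --pt "0.03 0 0 0 0 0 0" --pt "0.02 0 0 0 0 0 0" --pt "0.02 0 0 0 0 0 0" --pt "0.02 0 0 0 0 0 0" --pt "0.02 0 0 0 0 0 0" --pt "0.02 0 0 0 0 0 0" --pt "0.02 0 0 0 0 0 0" --newtons 60

```text
time: 4.15
tool_pos: [0.449, 0.1146, 0.0196]
orientation: [0.001, 0.785, 0.619, 0.003]
contact_force: [-1.4, 0.4, 6.1]
finger_gap: 0.378
```

Request:
apply_moves --pt "0.02 -0.003 -0.012 0.001 0 0 0" --pt "0.02 -0.009 -0.036 0.001 0 0 0" --pt "0.02 -0.015 -0.061 0.001 0 0 0" --pt "0.02 -0.021 -0.086 0.001 0 0 0" --pt "0.02 -0.027 -0.111 0.001 0 0 0" --pt "0.02 -0.033 -0.136 0.001 0 0 0" --pt "0.02 -0.039 -0.16 0.001 0 0 0" --pt "0.02 -0.045 -0.184 0.001 0 0 0"

```text
time: 4.95
tool_pos: [0.4034, -0.0708, 0.0208]
orientation: [0.001, 0.785, 0.619, 0.003]
contact_force: [-0.3, 0.5, -1.9]
finger_gap: 0.377
```

```bash
python3 - <<'E'
from h import *
p,d=grab_frame('top');save('t2',p);p,d=grab_frame('side');save('s2',p)
save('s2c',cv2.resize(p[200:400,180:450],None,fx=2.9,fy=2.9))
E
```

```text
(no output)
```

View pics/s2c.png

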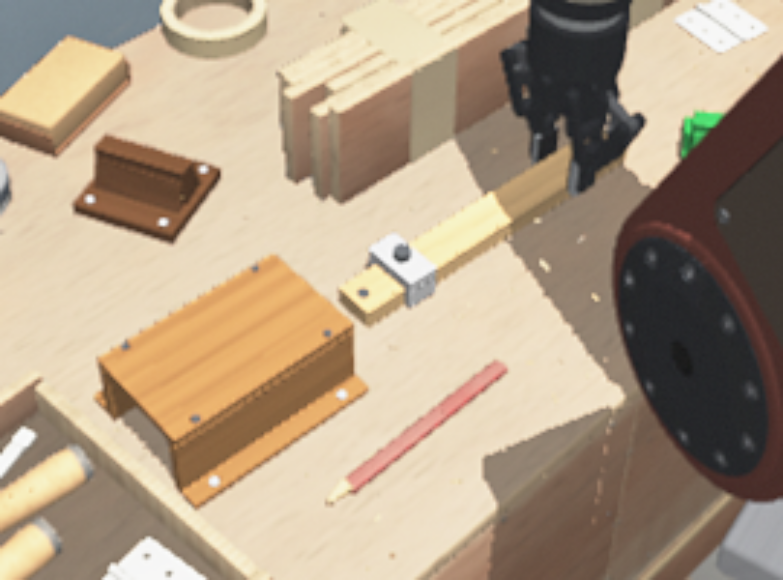

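View pics/t2.png

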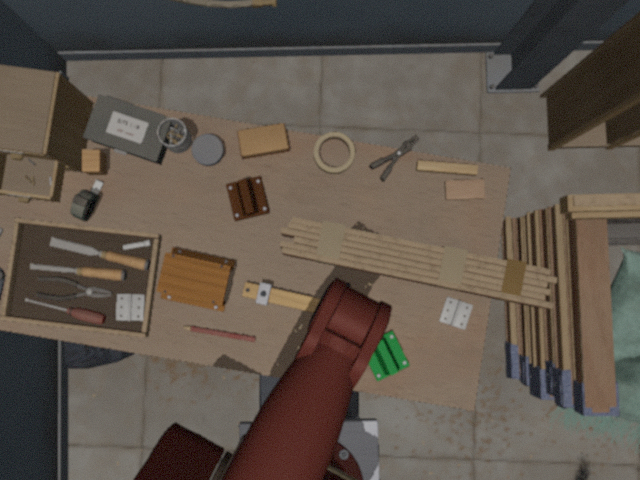

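The beam is clear of the rack: in the top view the heavy end is at (243,291) and the rack edge at (232,285). Letting go of it and going up.

Request:
apply_moves --pt "0.02 0 0 -0.002 0 0 0" --pt "0.02 0 0 -0.002 0 0 0" --pt "0.06 0 0 -0.001 0 0 0" --pt "0.06 0 0 0 0 0 0" --pt "0.06 0 0 0 0 0 0" --pt "0.06 0 0 0 0 0 0" --pt "0.06 0 0 0.02 0 0 0" --pt "0.06 0 0 0.05 0 0 0"

```text
time: 5.85
tool_pos: [0.4021, -0.0713, 0.0699]
orientation: [-0.001, 0.786, 0.618, 0.001]
contact_force: [0.9, -1.1, 0.9]
finger_gap: 0.702
```

Request:
apply_moves --pt "0.07 0 0 0.05 0 0 0" --pt "0.07 0 0 0.1 0 0 0" --pt "0.07 0 0 0.15 0 0 0" --pt "0.07 0 0 0.17 0 0 0" --pt "0.07 0 0 0.17 0 0 0" --pt "0.07 0 0 0.17 0 0 0"

```text
time: 6.45
tool_pos: [0.4022, -0.0713, 0.2395]
orientation: [-0.001, 0.786, 0.618, 0.002]
contact_force: [-0.6, 0.1, 0.5]
finger_gap: 0.816
```

```bash
cat > meas.py <<'E'
from h import *
import sys
t=sys.argv[1]
s=read_state();print(s['time'],s['tool_pos'],s['orientation'])
for c in ('wrist','top'):
    M=camera_model(c);p,d=grab_frame(c);save(c+t,p);W=cloud(c,d,M)
    for lab in ('beam','weight_mid'):
        r=silhouettes(c,lab)
        for e in r[:2]:
            P=W[e['region']&(d>0)]
            print(c,lab,round(e['conf'],2),np.round(e['uv']),len(P),np.round(np.median(P,0),4))
            k=P[(P[:,2]>.012)&(P[:,2]<.06)]
            if len(k)>20: print('   ',cv2.minAreaRect((k[:,:2]*1000).astype(np.float32)))
            if lab=='beam':
                k=P[(P[:,2]>.025)&(P[:,2]<.045)]
                if len(k)>20: print('  hi',len(k),cv2.minAreaRect((k[:,:2]*1000).astype(np.float32)))
E
python3 meas.py 3
```

```text
6.45 [ 0.40220058 -0.07125121  0.23953806] [-5.16765685e-04  7.86241555e-01  6.17917161e-01  1.52707923e-03]
wrist beam 0.56 [319. 127.] 10821 [ 0.4188 -0.0106  0.0183]
    ((415.3377380371094, -26.25537872314453), (215.61412048339844, 34.08583450317383), 75.80828857421875)
top beam 0.66 [277. 296.] 1214 [0.4339 0.0565 0.018 ]
    ((431.37652587890625, 51.42500686645508), (182.47955322265625, 47.15812301635742), 72.49697875976562)
  hi 223 ((432.8258056640625, 46.94854736328125), (122.38169860839844, 47.101680755615234), 75.39651489257812)
top weight_mid 0.68 [264. 292.] 280 [0.4442 0.0922 0.0292]
    ((444.58087158203125, 93.65560150146484), (30.392322540283203, 48.04794692993164), 76.33252716064453)
```

View pics/wrist3.png

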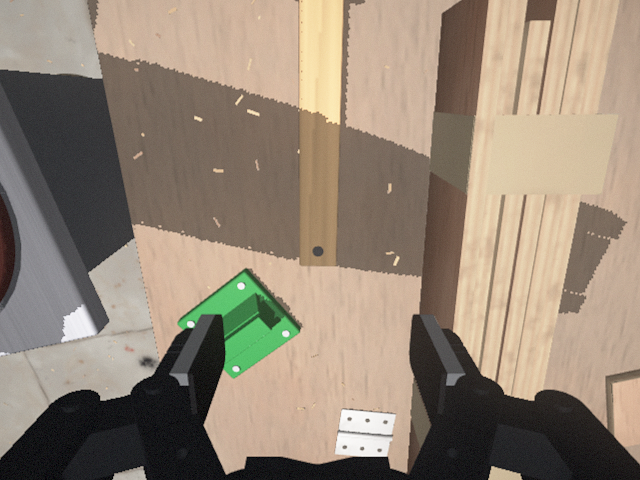

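View pics/top3.png

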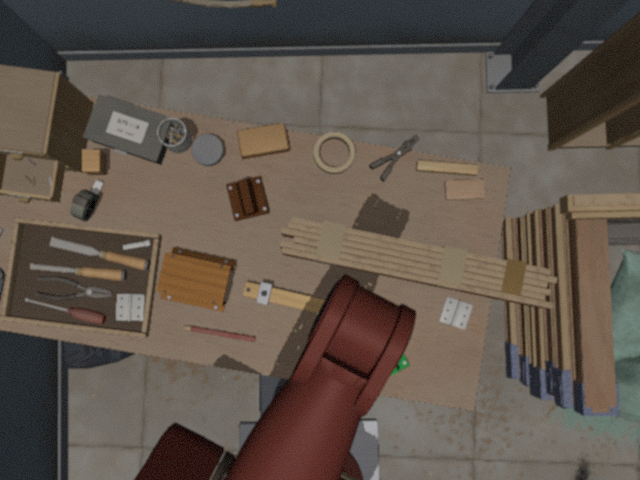

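The wrist view shows the released beam lying flat, with its bare end at (319,265). The top view puts the counterweight at (264,292), clear of the rack. Hovering over the estimated balance point to measure it.

Request:
apply_moves --pt "0.07 0.01 0.04 0 0 0 0" --pt "0.07 0.022 0.082 0 0 0 0" --pt "0.07 0.033 0.123 0 0 0 0" --pt "0.07 0.033 0.123 0 0 0 0" --pt "0.07 0.033 0.123 0 0 0 0"

```text
time: 7.25
tool_pos: [0.4344, 0.0528, 0.2384]
orientation: [-0.002, 0.785, 0.619, 0.001]
contact_force: [-0.7, -1.0, 0.1]
finger_gap: 0.822
```

```bash
python3 meas.py 4; python3 - <<'E'
from h import *
import rig
print(getattr(rig,'tip_reach',None))
M=camera_model('wrist');p,d=grab_frame('wrist');W=cloud('wrist',d,M)
a=np.radians(75.9);u=np.array([np.cos(a),np.sin(a)]);n=np.array([-u[1],u[0]])
o=np.array([.435,.052])
S=(W[...,:2]-o)@u;T=(W[...,:2]-o)@n;Z=W[...,2]
def st(m,nm):
    s=S[m];t=T[m];print(nm,m.sum(),'s',np.round(np.percentile(s,[.5,50,99.5])*1000,1),'t',np.round(np.percentile(t,[.5,50,99.5])*1000,1),'z',np.round(np.median(Z[m]),4))
near=(abs(T)<.04)&(d>0)
st(near&(Z>.013)&(Z<.023)&(S>-.2)&(S<.11),'bar')
st(near&(Z>.026)&(Z<.034)&(S>0)&(S<.09),'weight top')
st(near&(Z>.035)&(Z<.045)&(S>0)&(S<.09),'screw')
E
```

```text
7.25 [0.43439996 0.05275854 0.23837406] [-1.56987738e-03  7.85445684e-01  6.18928151e-01  7.46126140e-04]
wrist beam 0.95 [316. 220.] 11823 [0.4295 0.037  0.0185]
    ((424.61126708984375, 4.4806671142578125), (279.88311767578125, 47.38843536376953), 76.5238037109375)
  hi 1933 ((446.2654113769531, 94.0864028930664), (26.18561363220215, 47.41310501098633), 75.44076538085938)
wrist weight_mid 0.87 [321. 153.] 1990 [0.4461 0.0954 0.0309]
    ((446.3416748046875, 94.57413482666016), (26.41346549987793, 47.501007080078125), 76.01441955566406)
top beam 0.69 [333. 308.] 832 [ 0.4031 -0.0681  0.0171]
    ((403.45855712890625, -67.28533935546875), (130.57168579101562, 33.93666458129883), 75.70265197753906)
top beam 0.54 [456. 315.] 753 [ 0.3883 -0.3474  0.0013]
0.014
bar 9757 s [-185.7  -39.2   90.5] t [-17.   -0.   16.9] z 0.0183
weight top 1707 s [31.  44.7 56.5] t [-24.    0.   23.5] z 0.0308
screw 248 s [37.  43.5 50.2] t [-7.  -0.7  6.2] z 0.0388
```

View pics/wrist4.png

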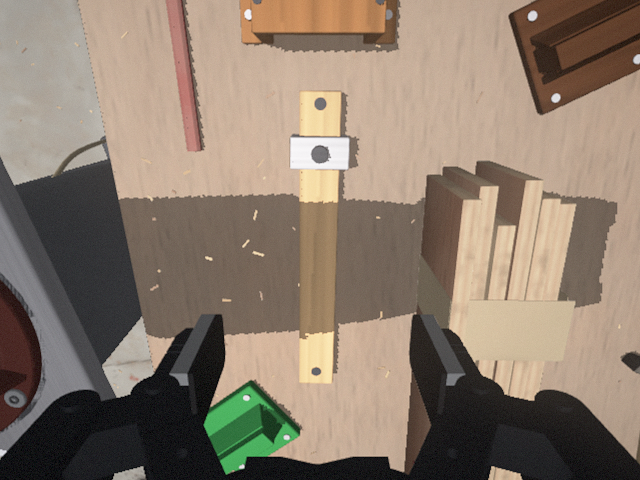

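The wrist view shows the whole beam: heavy end at (320,92), weight at (320,153), bare end at (317,382). The weight sits 91.5 mm from the middle, so the balance point is about 48.5 mm out, almost under the TCP. Descending to pick it up again.

Request:
apply_moves --pt "0.07 0.001 0 -0.05 0 0 0" --pt "0.07 0.001 0 -0.1 0 0 0" --pt "0.07 0.001 0 -0.15 0 0 0" --pt "0.07 0.001 0 -0.185 0 0 0" --pt "0.07 0.001 0 -0.205 0 0 0" --pt "0.07 0.001 0 -0.214 0 0 0" --pt "0.07 0.001 0 -0.216 0 0 0" --pt "0.07 0.001 0 -0.216 0 0 0"

```text
time: 8.4
tool_pos: [0.4364, 0.0508, 0.0239]
orientation: [-0.001, 0.787, 0.617, 0.002]
contact_force: [-0.5, 0.4, 0.9]
finger_gap: 0.817
```

Request:
apply_moves --pt "0.06 0 0 -0.001 0 0 0" --pt "0.02 0 0 -0.001 0 0 0" --pt "0.02 0 0 -0.001 0 0 0" --pt "0.02 0 0 -0.001 0 0 0" --pt "0.02 0 0 -0.001 0 0 0" --pt "0.02 0 0 -0.001 0 0 0" --pt "0.02 0 0 -0.001 0 0 0" --newtons 70

```text
time: 9.1
tool_pos: [0.437, 0.0507, 0.0242]
orientation: [-0.0, 0.787, 0.617, 0.002]
contact_force: [-2.6, 0.0, 8.4]
finger_gap: 0.372
```

Request:
apply_moves --pt "0.02 0 0 0.02 0 0 0" --pt "0.02 0 0 0.06 0 0 0" --pt "0.02 0 0 0.1 0 0 0" --pt "0.02 0 0 0.14 0 0 0" --pt "0.02 0 0 0.16 0 0 0" --pt "0.02 0 0 0.16 0 0 0"

```text
time: 9.7
tool_pos: [0.4386, 0.0505, 0.1872]
orientation: [0.002, 0.787, 0.617, 0.004]
contact_force: [1.1, -0.1, -3.1]
finger_gap: 0.367
```

```bash
cat > held.py <<'E'
from h import *
import sys
s=read_state();print(s['time'],s['tool_pos'],s['orientation'],s['contact_force'],s['ft_torque'])
M=camera_model('wrist');p,d=grab_frame('wrist');save(sys.argv[1],p);W=cloud('wrist',d,M)
R=q2R(s['orientation']);L=(W-s['tool_pos'])@R   # tool frame
x,y,z=L[...,0],L[...,1],L[...,2]
near=(abs(y)<.035)&(d>0)
bar=near&(abs(y)<.015)&(z>-.02)&(z<.03)
def st(m,nm):
    print(nm,m.sum(),*[np.round(np.percentile(c[m],[.5,50,99.5])*1000,1) for c in (x,y,z)])
st(bar,'bar')
w=near&(z<-.004)&(z>-.015)&(x>.02)&(x<.08)&(abs(y)<.03);st(w,'weight')
b=bar&(abs(y)<.012)&((x<-.03)|(x>.065)) 
pf=np.polyfit(x[b],z[b],1);print('tilt deg',np.degrees(np.arctan(pf[0])),'z0',pf[1])
E
python3 held.py w5
```

```text
9.7 [0.43859479 0.05047724 0.18723655] [0.00170406 0.78688837 0.61708166 0.00374349] [ 1.12232419 -0.11506535 -3.1097479 ] [-0.00745925 -0.06849399  0.02302872]
bar 33532 [-59.4  40.9  91.4] [-14.8  -0.   14.9] [-15.2   5.6   7.6]
weight 11648 [31.5 46.1 57.2] [-22.9   0.6  24.2] [-14.9  -6.6  -4.5]
tilt deg 0.18369139593292047 z0 0.005818804476559207
```

View pics/w5.png

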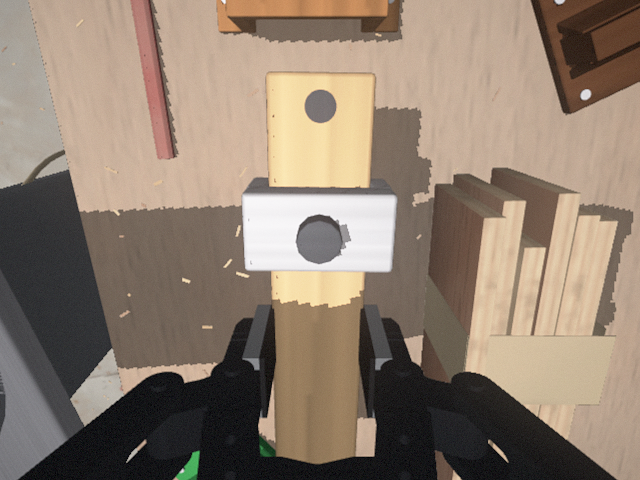

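Request:
apply_moves --pt "0.02 0.02 -0.004 0.01 0 0 0.08" --pt "0.02 0.05 -0.01 0.02 0 0 0.19" --pt "0.02 0.08 -0.015 0.03 0 0 0.3" --pt "0.02 0.11 -0.02 0.03 0 0 0.4" --pt "0.02 0.12 -0.02 0.03 0 0 0.468" --pt "0.02 0.12 -0.02 0.03 0 0 0.468" --pt "0.02 0.12 -0.02 0.03 0 0 0.468"

```text
time: 10.45
tool_pos: [0.5565, 0.0309, 0.2128]
orientation: [-0.002, 0.623, 0.782, 0.002]
contact_force: [0.2, -0.9, -2.9]
finger_gap: 0.365
```

```bash
python3 held.py w6; python3 - <<'E'
from h import *
for c in('wrist','top'):
    M=camera_model(c);p,d=grab_frame(c);W=cloud(c,d,M)
    for e in silhouettes(c,'fulcrum')[:2]: 
        P=W[e['region']&(d>0)];print(c,e['conf'],np.round(e['uv']),len(P),np.round(np.median(P,0),3))
    m=(W[...,2]>.042)&(W[...,2]<.05)&(abs(W[...,0]-.665)<.06)&(abs(W[...,1]-.129)<.05)&(d>0)
    P=W[m];print('ridge',len(P),cv2.minAreaRect((P[:,:2]*1000).astype(np.float32)) if len(P)>20 else '',np.median(P[:,2]))
    a=np.radians(13);u=np.array([np.cos(a),np.sin(a)]);v=np.array([-u[1],u[0]])
    o=np.array([.665,.129]);print(np.round(np.percentile((P[:,:2]-o)@u*1000,[1,50,99]),1),np.round(np.percentile((P[:,:2]-o)@v*1000,[1,50,99]),1))
    m=(W[...,2]>.008)&(W[...,2]<.05)&(abs(W[...,0]-.665)<.07)&(abs(W[...,1]-.129)<.07)&(d>0)
    P=W[m];print('all',len(P),cv2.minAreaRect((P[:,:2]*1000).astype(np.float32)))
E
```

```text
10.45 [0.55650957 0.03086516 0.21282934] [-0.00158021  0.62303207  0.78219223  0.00196347] [ 0.20274587 -0.92205355 -2.92289133] [ 0.01262037  0.05497158 -0.01861239]
bar 33496 [-59.5  40.7  91.4] [-14.8  -0.   14.8] [-15.2   5.7   7.6]
weight 11709 [31.5 46.  57.1] [-22.9   0.6  24.2] [-14.9  -6.5  -4.3]
tilt deg 0.19025351768332877 z0 0.005838912086772433
wrist 0.87 [489. 115.] 13885 [0.662 0.131 0.013]
wrist 0.74 [ 24. 358.] 4144 [ 0.328 -0.159  0.013]
ridge 3145 ((666.893798828125, 129.93592834472656), (81.09308624267578, 18.01299285888672), 12.812973022460938) 0.04630861628852595
[-37.8   1.   40.9] [-8.4  0.4  8.9]
all 13871 ((666.6458740234375, 129.82772827148438), (90.66033172607422, 83.81871795654297), 13.091628074645996)
top 0.71 [384. 355.] 1476 [ 0.297 -0.176  0.014]
top 0.59 [230. 192.] 136 [0.686 0.167 0.011]
ridge 0  nan
  return _methods._mean(a, axis=axis, dtype=dtype,
  ret = ret.dtype.type(ret / rcount)
Traceback (most recent call last):
IndexError: index -1 is out of bounds for axis 0 with size 0
```

View pics/w6.png

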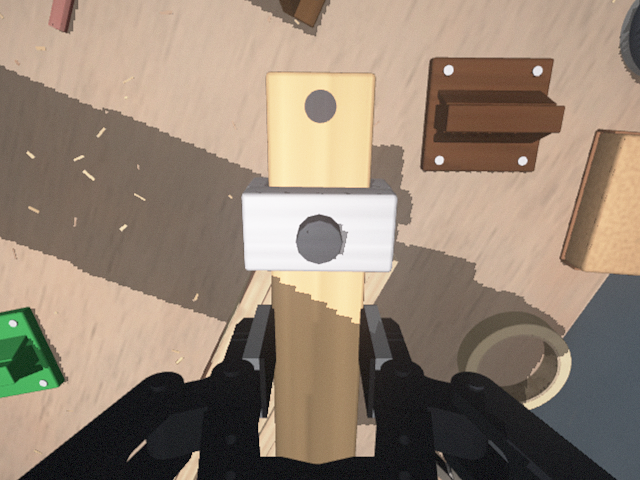

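The wrist view shows the brown fulcrum at (490,115). Its ridge is at about (0.666, 0.1295), running at 13°, and the beam is level and square to it. Moving over the ridge, then down.

Request:
apply_moves --pt "0.02 0.03 0.027 0 0 0 0" --pt "0.02 0.06 0.053 0 0 0 0" --pt "0.02 0.09 0.08 0 0 0 0" --pt "0.02 0.11 0.098 -0.01 0 0 0" --pt "0.02 0.11 0.098 -0.06 0 0 0" --pt "0.02 0.11 0.098 -0.1 0 0 0" --pt "0.02 0.11 0.098 -0.12 0 0 0" --pt "0.02 0.11 0.098 -0.12 0 0 0"

```text
time: 11.5
tool_pos: [0.6643, 0.1289, 0.0906]
orientation: [-0.003, 0.623, 0.782, 0.001]
contact_force: [0.2, -0.4, -3.6]
finger_gap: 0.364
```

```bash
python3 held.py w7; python3 - <<'E'
from h import *
p,d=grab_frame('side');save('s7',p[180:330,150:350].repeat(3,0).repeat(3,1))
E
```

```text
11.5 [0.66432811 0.12888978 0.09059812] [-2.66995405e-03  6.22667184e-01  7.82481927e-01  6.95937868e-04] [ 0.21603387 -0.37833662 -3.58514685] [-0.05407504  0.05777379  0.02021401]
bar 33497 [-59.5  40.7  91.3] [-14.9  -0.   14.8] [-15.2   5.7   7.6]
weight 11691 [31.5 45.9 57.1] [-22.8   0.6  24.3] [-14.9  -6.5  -4.4]
tilt deg 0.18068046991675893 z0 0.005862761286766056
```

View pics/s7.png

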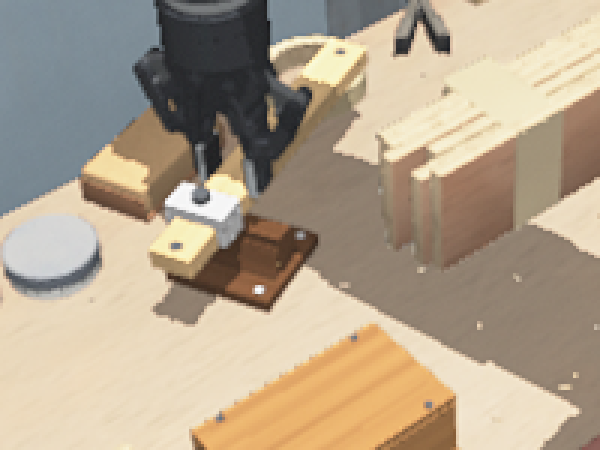

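Request:
apply_moves --pt "0.02 0 -0.001 -0.008 0 0 0" --pt "0.02 0 -0.001 -0.014 0 0 0" --pt "0.02 0 -0.001 -0.018 0 0 0" --pt "0.02 0 -0.001 -0.0195 0 0 0" --pt "0.02 0 -0.001 -0.0195 0 0 0"

```text
time: 12.1
tool_pos: [0.6671, 0.1278, 0.0761]
orientation: [0.0, 0.623, 0.782, 0.003]
contact_force: [0.2, 0.1, -3.6]
finger_gap: 0.37
```

Request:
apply_moves --pt "0.02 0 0.001 -0.003 0 0 0" --pt "0.02 0 0.001 -0.005 0 0 0" --pt "0.02 0 0.001 -0.006 0 0 0" --pt "0.02 0 0.001 -0.006 0 0 0"

```text
time: 12.5
tool_pos: [0.6671, 0.1288, 0.0703]
orientation: [0.0, 0.623, 0.782, 0.003]
contact_force: [-1.1, -0.1, -1.2]
finger_gap: 0.372
```

Contact is starting: the force went from -3.6 to -1.2 N. Another 1 mm down, then check level before release.

Request:
apply_moves --pt "0.02 0 0 -0.001 0 0 0" --pt "0.02 0 0 -0.001 0 0 0"

```text
time: 12.7
tool_pos: [0.6671, 0.1288, 0.0702]
orientation: [0.0, 0.623, 0.783, 0.003]
contact_force: [-3.7, -0.8, 4.4]
finger_gap: 0.371
```

```bash
python3 held.py w8; python3 - <<'E'
from h import *
p,d=grab_frame('side');save('s8',p[180:330,150:350].repeat(3,0).repeat(3,1))
E
```

```text
12.7 [0.66709185 0.12884103 0.07022448] [1.59228869e-04 6.22626497e-01 7.82513754e-01 2.90586432e-03] [-3.6882485  -0.81374663  4.37396687] [-0.02795939  0.96795544 -0.00879305]
bar 33515 [-59.6  40.7  91.4] [-14.8   0.   14.8] [-15.2   5.6   7.5]
weight 11674 [31.4 46.  57.1] [-22.8   0.6  24.2] [-14.9  -6.6  -4.4]
tilt deg 0.13656128010302426 z0 0.005841897591557572
```

View pics/s8.png

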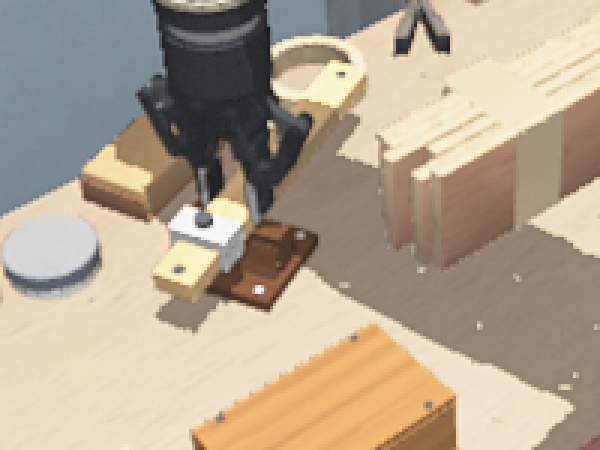

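The beam rests on the ridge with its balance point within about 1 mm of the middle line. Releasing gently.

Request:
apply_moves --pt "0.03 0 0 0.0005 0 0 0" --pt "0.034 0 0 0.0005 0 0 0" --pt "0.036 0 0 0.0005 0 0 0" --pt "0.039 0 0 0.0005 0 0 0" --pt "0.045 0 0 0.0005 0 0 0" --pt "0.055 0 0 0.0005 0 0 0" --pt "0.06 0 0 0.0005 0 0 0" --pt "0.06 0 0 0.0005 0 0 0" --newtons 20

```text
time: 13.6
tool_pos: [0.6672, 0.1289, 0.0708]
orientation: [0.0, 0.623, 0.783, 0.003]
contact_force: [0.9, 0.5, 1.3]
finger_gap: 0.701
```

```bash
python3 held.py w9; python3 - <<'E'
from h import *
p,d=grab_frame('side');save('s9',p[180:330,150:350].repeat(3,0).repeat(3,1))
E
```

```text
13.6 [0.66716458 0.12885644 0.07078671] [2.02010177e-04 6.22631830e-01 7.82509195e-01 2.98736007e-03] [0.87458711 0.49510772 1.28826312] [ 0.07129212 -0.00215973  0.01246896]
bar 33338 [-60.1  40.6  91.4] [-14.8  -0.   14.8] [-14.6   6.2   8.2]
weight 11732 [31.5 45.8 57.1] [-22.7   0.9  24.4] [-14.8  -6.   -4.2]
tilt deg 0.2153735215375479 z0 0.006381348002906338
```

View pics/s9.png

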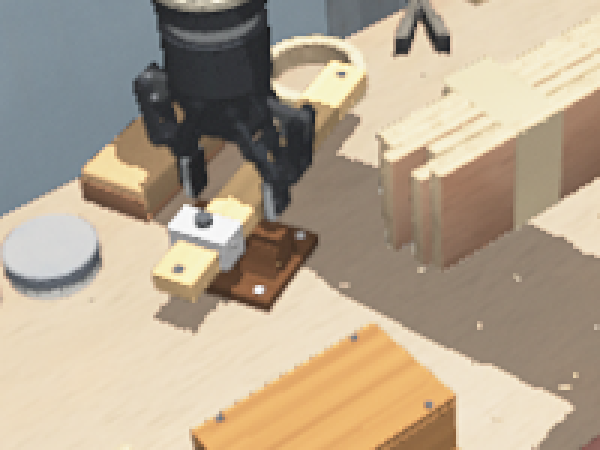

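The beam balances by itself with the fingers open. Going straight up.

Request:
apply_moves --pt "0.06 0 0 0.01 0 0 0" --pt "0.06 0 0 0.03 0 0 0" --pt "0.06 0 0 0.07 0 0 0" --pt "0.06 0 0 0.12 0 0 0" --pt "0.06 0 0 0.16 0 0 0" --pt "0.06 -0.03 -0.02 0.17 0 0 0" --pt "0.06 -0.07 -0.06 0.17 0 0 0" --pt "0.06 -0.1 -0.1 0.17 0 0 0"

```text
time: 14.5
tool_pos: [0.5702, 0.0338, 0.2422]
orientation: [0.001, 0.622, 0.783, 0.003]
contact_force: [-0.1, -2.3, 1.3]
finger_gap: 0.705
```

Request:
apply_moves --pt "0.06 -0.03 -0.04 0 0 0 0" --pt "0.06 -0.06 -0.08 0 0 0 0" --pt "0.06 -0.09 -0.12 0 0 0 0" --pt "0.06 -0.12 -0.16 0 0 0 0" --pt "0.06 -0.15 -0.2 0 0 0 0" --pt "0.06 -0.15 -0.2 0 0 0 0" --pt "0.06 -0.15 -0.2 0 0 0 0"

```text
time: 15.2
tool_pos: [0.4198, -0.1673, 0.2431]
orientation: [0.002, 0.623, 0.782, 0.004]
contact_force: [0.4, 0.1, 0.3]
finger_gap: 0.701
```

```bash
python3 - <<'E'
from h import *
for c in('side','top'):
    p,d=grab_frame(c);save(c+'10',p);W=cloud(c,d)
    if c=='side': save('s10c',p[180:380,150:420].repeat(2,0).repeat(2,1))
    for e in silhouettes(c,'beam')[:2]:
        P=W[e['region']&(d>0)];k=P[(P[:,2]>.055)&(P[:,2]<.07)]
        print(c,e['conf'],len(P),len(k),np.median(P,0))
        if len(k)>50:
            a=np.radians(103);u=np.array([np.cos(a),np.sin(a)]);s=(k[:,:2]-[.666,.1295])@u
            print(cv2.minAreaRect((k[:,:2]*1000).astype(np.float32)),np.percentile(s,[1,99]),np.polyfit(s,k[:,2],1))
    for l in('pencil_mid','hinge_mid','tin_mid','roll_mid','rack'):
        for e in silhouettes(c,l)[:1]:
            P=W[e['region']&(d>0)];print(c,l,round(e['conf'],2),np.round(np.median(P,0),3))
print(read_state()['time'])
E
```

```text
side pencil_mid 0.58 [0.355 0.202 0.005]
side tin_mid 0.84 [0.77  0.226 0.024]
side roll_mid 0.79 [ 0.787 -0.087  0.02 ]
top 0.74 1999 1697 [0.67451481 0.08694855 0.06312344]
((676.938232421875, 82.49848175048828), (45.67280578613281, 279.0478210449219), 14.252115249633789) [-0.18468938  0.08775113] [-0.00024519  0.06266434]
top pencil_mid 0.62 [0.355 0.199 0.006]
top tin_mid 0.59 [0.778 0.218 0.025]
top roll_mid 0.57 [ 0.768 -0.075  0.022]
top rack 0.7 [0.482 0.246 0.057]
15.9
```

View pics/s10c.png

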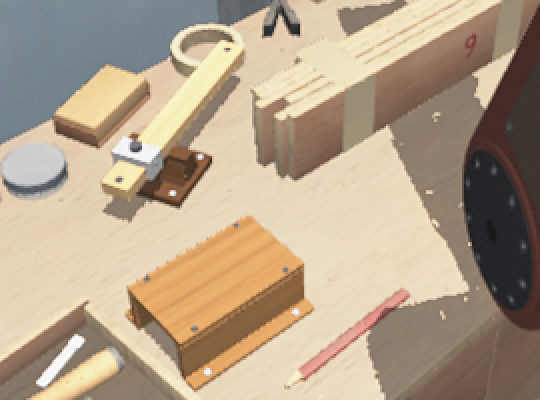

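View pics/top10.png

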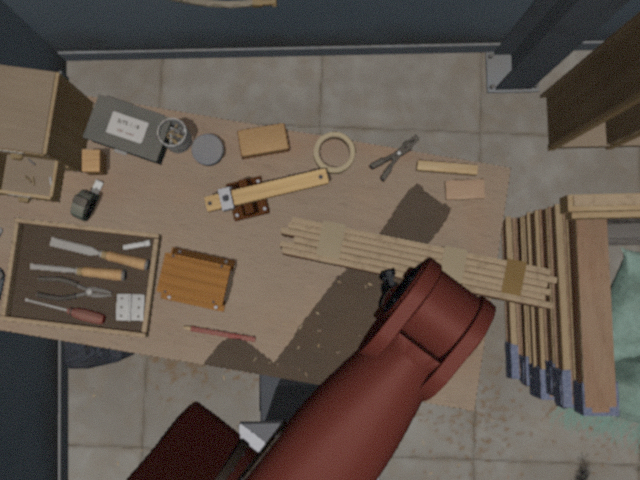

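The top view shows the beam lying across the fulcrum from (206,204) to (327,177), level. The pencil, tin and roll have not moved. Handing in.

```bash
python3 -c "
from rig import *
print(close_job(), read_state()['time'])"
```

```text
the job is handed in; nothing more can be done
the job is handed in; nothing more can be done
```

The counterweight arm now lies level across the brown fulcrum's ridge, counterweight on top, balanced by itself. I handed the job in at about 16 s.

I drew it about 185 mm along the bench out of the rack, let go of it flat and backed off. I then measured it, with the counterweight 91.5 mm from the arm's middle, so the balance point is about 48.5 mm out. I gripped it again there and set it down on the ridge.

**Last checks, with the gripper well away:**
- **Level:** the arm's slope from the top camera is practically zero (0.0002 m/m). Its top surface is at 63 mm, against 64 mm expected.
- **Position:** the balance point is within about 1–2 mm of the ridge's middle line, against the 8 mm allowed.
- **Other things:** the top camera puts the pencil, tin, tape roll and rack where they were, to within 1–2 mm.

**Not confirmed:**
- **Hinge:** the robot arm hid it in the last top view, so I have no final measurement of it. It was still in place in the mid-job pictures, and nothing was carried near it afterwards.
- **Tape roll:** the side camera put the roll 2–3 cm away from its first reading there. The arm's bare end now partly covers the roll in that view, and the top camera shows no shift.

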